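Check the roast-colour meter on its tiles and hold the reading

ROBOT

A 6-joint arm with a two-finger parallel gripper is mounted at the origin on the work surface. World frame = base frame: x ahead of the robot, y to its left, z up, the work surface at z = 0. Lengths are in m, angles in degrees, forces in N, time in s.
With the tool pointing down it reaches from about 0.25 to 0.725 m from the base axis. Payload 9.7 kg.
Tool frame: the origin (TCP) lies on the centre line of the jaws, within the pads' length; the fingertips stand tip_extent ahead of it and the grasp point (between the pads) lies 3 mm ahead of it (tip_extent is the distance from the TCP to the fingertips, in m); z points along the fingers, y is the line along which they close (so a half turn about z gives the same grasp; the last joint's range is limited). The gripper opens to 85 mm and grips with 20 to 120 N. Pads are 22 mm wide; open, the fingers measure 114 mm over their backs; the gripper's body (76 mm by 85 mm) begins 54 mm behind the grasp point. The pads swing forward as they close: fully open they stand 13 mm farther back than shut.
Start: joints at [-70.359, 4.979, 10.078, 95.1, 0, 90], TCP at [0.185, -0.518, 0.253] pointing down, gripper open.
Joint ranges: [-179.16, 179.16], [-48.56, 103.87], [-65.8, 70.77], [-126.05, 130.52], [-82.76, 87.17], [-180, 180]. Speed limits (degrees/s): [127.2, 127.2, 147.25, 180, 180, 180].

INTERFACE

Orientations are given as [roll, pitch, yaw] about the fixed x, y, z axes, in that order (R = Rz(yaw) Ry(pitch) Rx(roll)).
In Python, from workcell import * gives the robot as it stands.
- The arm moves only by the tool servo_tool, never from a script. Its argument "rows" is a list of rows, each an object with "offset": the shift along the tool's x, y, z as a fraction of full scale, a list of three; "yaw": the turn about the tool's z as a fraction of full scale; "claw": the closure, from 0 (fully open) to 1 (shut). A call has 1 to 12 rows; each row is the pose to reach, as a shift and turn from the pose commanded when the call began, along the tool's axes at that moment, turning the shorter way round; what a row does not reach only later rows make up. Full scale, the value 1, is 0.1 m for a shift and pi rad for a turn. A row lasts 1/8 s, in which the tool goes at most 62.5 mm and 10.7 degrees, less where a joint would pass 70% of its speed; a pose out of reach is approached as far as the arm can. A call with a number of a shift or a turn outside -1 to 1 is refused whole. A call with a gripper value outside its range is refused whole. The fingers move at their own pace and stop on an object; "squeeze" is the grip in N (left out, the last holds). Time passes only in rows, so rows that repeat a pose let the fingers close. It gives the time, the measured TCP pose, the force, the opening and the grip force at its end, in the units of the state.
- get_obs(): the state, without advancing time (a new reading comes with each control period).
- camera(name): name is "scene" or "top"; returns (picture, depth): 420x560x3 uint8, red, green, blue; 420x560 float32, m along the optical axis (not along the pixel's ray), 0 where there is no reading.
- camera_info(name): a dict with "fx", "fy", "cx", "cy" (pixels), "dist" ([k1, k2, p1, p2, k3] as OpenCV has them; the pictures are not rectified), "cam_to_world" (4x4, takes a point from camera to world coordinates). Camera axes: x right, y up, looking along -z (the intrinsics and any distortion apply to the point x, -y, -z); pixel columns grow to the right and rows downward; lengths in m; the calibration is good to about 2 mm. A picture is of the moment at which its call begins. camera_info takes no time and is no camera call.
- job_done(): hands the job in; it is judged then, once.
The state is a dict: "time": time; "q": joint angles; "qd": joint speeds; "joint_efforts": joint torques, N m; "ee_pos": TCP position; "tcp_rot": TCP orientation; "wrist_force": force on the tool from outside, world axes, zero at the start; "torque": the same for the moment, N m; "opening": finger opening in m; "grasp_force": force on a finger pad.
Only numpy, scipy, OpenCV 4.12 (cv2) and the standard library are available. Lean on these libraries where they do the work, as an engineer would, in place of code of your own. Each camera call takes 0.05 s, during which the arm holds its last target. There are 200 camera calls.

TASK

Take the white roast-colour meter out of its charging stand and calibrate it: press its spring nose upright on the middle of the black tile for about a second, then likewise on the white tile, and last press it on the dark brown check tile and keep it there. For each reading push the nose in half way (5 mm of its 10 mm, when the orange band has just gone in), never hard against its stop, and leave the bowls, pitcher, jar, spoon and brush where they are. The job finishes while you are still holding the meter pressed half way on the brown tile: do not let go, lift off or put it down.

Things in the scene. Friction and masses are not known exactly. Their poses are not given: they have to be found in the camera images.
- meter: Hand-held colour meter, upright in its stand; 0.11-0.25 kg. Origin: tip of the fully out nose; z up its axis. Round nose 0-12 mm above the origin, round aluminium barrel (24 mm wide) 12-45 mm, white body 45-155 mm: 38 mm in x, 30 mm in y, grey rubber on its flat +-y sides, display on -x. Grip it across y, about 125 mm up.
- nose (a joint): Travel of the spring nose into the barrel, m: 0 fully out, 0.010 at its stop. It takes 1.5 N to start it, then 0.6 N per mm (4.5 N at 5 mm, 7.5 N at the stop); it springs back. Its lower 7 mm are white; the 5 mm orange band above has just gone into the barrel at 5 mm of travel.
- nose_tip (a point): Centre of the flat 18 mm wide end face of the nose, moving with the nose.
- stand: Charging stand, fixed: black block 84 x 74 mm, top 54 mm above the table, with a vertical 28 mm hole in its middle; origin at the centre of its underside. The meter's body rests on the top, centred, barrel and nose hanging in the hole (meter origin 9 mm above the table): lift it straight up by 60 mm or more.
- tray: Tile tray, fixed: grey plate 140 by 140 by 14 mm holding four round tiles in a 2 by 2 square, centres 62 mm apart, their order differs from day to day. Origin: centre of its underside.
- tile_black_face (a point): Centre of the upper face of the black tile: a glazed disc 42 mm across in an aluminium mount 54 mm across, fixed on the tray; faces are level, 24 mm above the table.
- tile_white_face (a point): The same for the white tile.
- tile_brown_face (a point): The same for the dark brown check tile, where the job ends.
- tile_black: The black tile with its mount; origin at the centre of the mount's underside, 10 mm below the face.
- tile_white: The white tile with its mount; origin as for the black one.
- tile_brown: The dark brown tile with its mount; origin as for the black one.
- tile_tan: A light tan tile with its mount, the fourth on the tray, not used in this job; origin as for the black one.
- bowl_a: White cupping bowl, 90 mm across the rim, 68 mm tall, standing loose; origin at the centre of its underside.
- bowl_b: A second such bowl.
- bowl_c: A third such bowl.
- pitcher: Steel milk pitcher, 86 mm across, 105 mm tall, handle at its +y, spout at -y, loose; origin at the centre of its underside.
- spoon: Cupping spoon, 170 mm long, lying along its x, loose; origin at its underside near mid-length.
- jar: Brown sample jar with black lid, 68 mm across, 105 mm tall, loose; origin at the centre of its underside.
- brush: Cleaning brush, 160 mm long, lying along its x, loose; origin at its underside near mid-length.

How it is judged:
By the outcome, as a careful person would: the job done as asked, in the order asked, and still so for the second after the job is handed in, while the arm keeps its last pose, push and grip.
It also fails if it takes over 64 s, if anything falls off the work surface, if the arm or the gripper's body presses on something with over 40 N, if the wrist force passes 120 N, or if a joint passes its speed limit or range.

## Working session

There is one attempt and no reset: what is moved stays moved. The work goes in short steps, Python scripts to look and compute and a tool call to move; the robot and the scene stay as the last step left them, time stands still between calls to the robot, and variables do not carry over. Pictures are saved under pics/ and viewed, at most 10 in all, crops included, and the job is handed in when it is done.

Besides the shell and the picture viewer there is one more tool, called after "Emit:" as name(argument=value, ...), one argument or row to a line, values as JSON. servo_tool: Moves the arm, as the interface text tells. Its arguments: {"type":"object","properties":{"rows":{"type":"array"},"squeeze":{"type":"number"}},"required":["rows"]}

```bash
mkdir -p pics; cat > h.py <<'E'
from workcell import *
import numpy as np, cv2
def save(n,f):
    p,d=camera(n); cv2.imwrite('pics/'+f+'.png',p[:,:,::-1]); np.save('pics/'+f+'.npy',d); return p,d
def ray(n,uv):
    c=camera_info(n);K=np.array([[c['fx'],0,c['cx']],[0,c['fy'],c['cy']],[0,0,1]])
    u=cv2.undistortPoints(np.array(uv,float).reshape(-1,1,2),K,np.array(c['dist'],float))[:,0]
    T=np.array(c['cam_to_world']);d=np.c_[u[:,0],-u[:,1],-np.ones(len(u))]
    return T[:3,3],d@T[:3,:3].T
def plane(n,uv,z):
    o,d=ray(n,uv); return o+d*((z-o[2])/d[:,2])[:,None]
E
python3 - <<'E'
from h import *
for n in('top','scene'):
    save(n,n+'0'); c=camera_info(n); print(n,np.round(c['cam_to_world'],3).tolist(),c['fx'],c['dist'])
print(get_obs())
E
```

```text
top [[-0.015, 0.994, -0.105, 0.417], [-1.0, -0.015, -0.0, 0.025], [-0.002, 0.105, 0.995, 1.509], [0.0, 0.0, 0.0, 1.0]] 505.94451182669286 [-0.19200088  0.          0.          0.          0.        ]
scene [[0.742, -0.433, 0.513, 1.212], [0.671, 0.491, -0.556, -0.703], [-0.011, 0.756, 0.654, 0.878], [0.0, 0.0, 0.0, 1.0]] 461.76366574598853 [-0.08464471  0.          0.          0.          0.        ]
{'time': 0.1, 'q': array([-7.03594731e+01,  5.00948493e+00,  1.00403954e+01,  9.50993255e+01,
        7.71905714e-04,  8.99992448e+01]), 'qd': array([-0.04650733, -0.04115718,  0.09141894,  0.01581669,  0.00993063,
       -0.07636881]), 'joint_efforts': array([-8.58517906e-04, -5.21562696e+01,  4.65652585e+01,  1.59223593e-02,
       -1.54937533e-05, -2.52457204e-05]), 'ee_pos': array([ 0.1848119 , -0.51784219,  0.25265176]), 'tcp_rot': array([-1.79931585e+02, -7.72806940e-04,  1.96412812e+01]), 'wrist_force': array([-0.21010617,  0.66391086,  0.15488272]), 'torque': array([-0.07804386,  0.05437198,  0.01942468]), 'grasp_force': 0.0, 'opening': 0.0855711371134928}
```

View pics/top0.png

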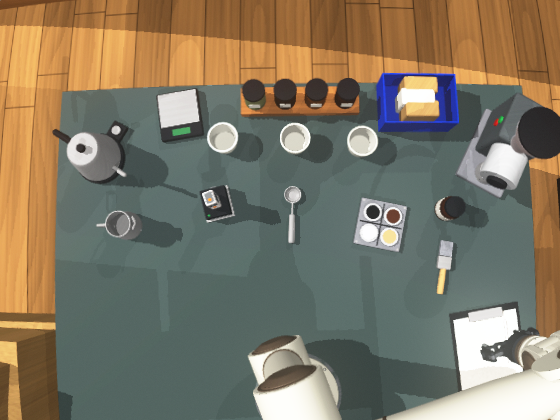

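View pics/scene0.png

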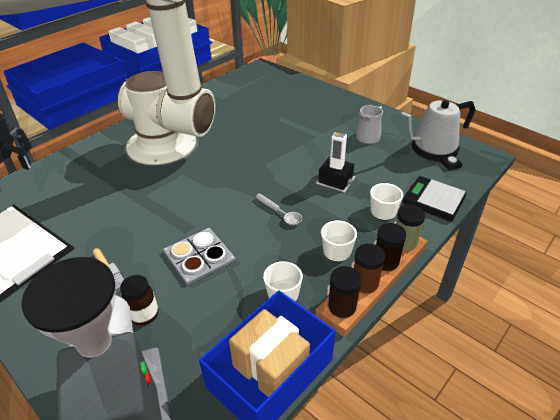

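The top view shows the meter's stand at about (216,203). The tiles are black (373,212), brown (393,216), white (369,233) and tan (390,237). Next I'll measure them more closely.

```bash
python3 - <<'E'
from h import *
t=cv2.imread('pics/top0.png');s=cv2.imread('pics/scene0.png')
f=lambda i,x,y,w,h,k:cv2.resize(i[y:y+h,x:x+w],None,fx=k,fy=k,interpolation=cv2.INTER_CUBIC)
a=f(t,190,175,55,55,7); b=f(s,305,120,55,75,7)
b=cv2.copyMakeBorder(b,0,0,0,0,0)
a=cv2.copyMakeBorder(a,0,b.shape[0]-a.shape[0],0,0,cv2.BORDER_CONSTANT)
cv2.imwrite('pics/crop1.png',np.hstack([a,b]))
# tiles: circle fit on discs
g=t.astype(int)
d=np.load('pics/top0.npy')
for n,(u,v) in dict(black=(373,212),brown=(393,216),white=(369,233),tan=(390,237)).items():
    c=np.median(g[v-2:v+3,u-2:u+3].reshape(-1,3),0)
    m=(np.abs(g-c).sum(2)<60).astype(np.uint8)
    k,l,st,ce=cv2.connectedComponentsWithStats(m,connectivity=4)
    i=l[v,u]; P=plane('top',[ce[i]],.024)[0]; print(n,c,st[i],ce[i].round(1),P.round(4),d[v,u])
E
```

```text
black [45. 46. 45.] [367 206  12  13 125] [372.6 211.7] [ 0.5395 -0.2297  0.024 ] 1.4934832
brown [ 50.  65. 107.] [387 210  12  13 125] [392.7 215.7] [ 0.5266 -0.2898  0.024 ] 1.488457
white [255. 254. 254.] [360 224  18  18 236] [368.5 232.2] [ 0.479  -0.2156  0.024 ] 1.4841869
tan [160. 229. 248.] [383 230  13  14 145] [389.  236.2] [ 0.4659 -0.2765  0.024 ] 1.4823557
```

View pics/crop1.png

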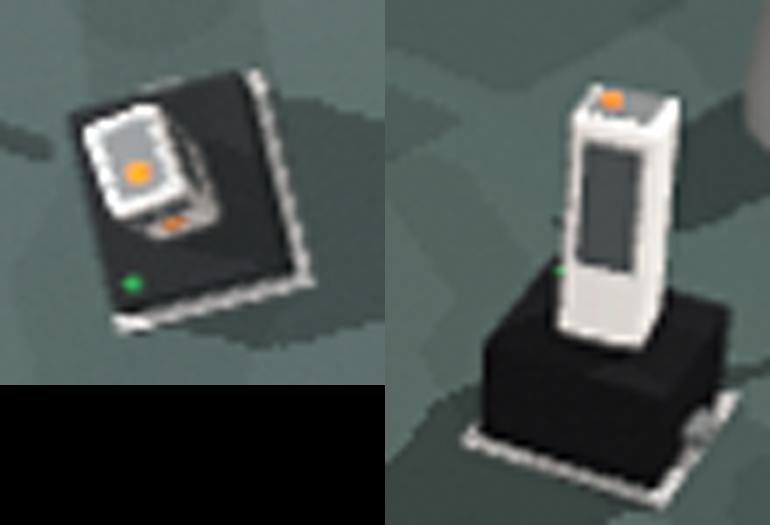

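The crop shows the meter's top face centred at about top-image (209.6,198), with its long axis tilted about 20°. The rubber is on the -y/+y sides. I'll measure its yaw and position, and cross-check with the scene camera.

```bash
cat >> h.py <<'E'
def blob(f,u,v,thr,x0,y0,x1,y1,k=8):
    g=cv2.imread('pics/'+f+'.png')[y0:y1,x0:x1]; G=cv2.resize(g,None,fx=k,fy=k,interpolation=cv2.INTER_CUBIC)
    m=(G.min(2)>thr).astype(np.uint8); c,_=cv2.findContours(m,cv2.RETR_EXTERNAL,cv2.CHAIN_APPROX_NONE)
    c=max(c,key=lambda c:cv2.pointPolygonTest(c,((u-x0)*k,(v-y0)*k),True) if cv2.contourArea(c)>50 else -1e9)
    return (c[:,0]+.5)/k-.5+[x0,y0]
E
python3 - <<'E'
from h import *
for thr in(110,140,170):
    c=blob('top0',209.5,196,thr,195,182,228,215)
    P=plane('top',c,.164)[:,:2].astype(np.float32); r=cv2.minAreaRect(P); print('meter',thr,np.round(r[0],4),np.round(r[1],4),r[2])
# orange button / scene top face corners in both views
for n,box in(('top',(195,182,228,203)),('scene',(380-65,125,345+20,140))):
    g=cv2.imread(f'pics/{n}0.png').astype(int);x0,y0,x1,y1=box;h=g[y0:y1,x0:x1]
    w=np.clip(h[...,2]-h[...,0]-60,0,None);yy,xx=np.mgrid[y0:y1,x0:x1]
    uv=[(w*xx).sum()/w.sum(),(w*yy).sum()/w.sum()];print(n,'button',np.round(uv,1),plane(n,[uv],.165)[0].round(4))
# tiles in scene
g=cv2.imread('pics/scene0.png').astype(int)
for n,(u,v) in dict(black=(214,253),brown=(193,263),white=(204,239),tan=(181,249)).items():
    c=np.median(g[v-1:v+2,u-1:u+2].reshape(-1,3),0);m=(np.abs(g-c).sum(2)<60).astype(np.uint8)
    k,l,st,ce=cv2.connectedComponentsWithStats(m,connectivity=4);i=l[v,u]
    print(n,c,st[i],plane('scene',[ce[i]],.024)[0].round(4))
# stand block top (dark) in top view
g=cv2.imread('pics/top0.png')
m=(g[175:235,190:245].max(2)<62).astype(np.uint8)
c,_=cv2.findContours(m,cv2.RETR_EXTERNAL,cv2.CHAIN_APPROX_NONE);c=max(c,key=cv2.contourArea)[:,0]+[190,175]
r=cv2.minAreaRect(plane('top',c,.054)[:,:2].astype(np.float32));print('stand',r)
E
```

```text
meter 110 [0.5683 0.2283] [0.0536 0.04  ] 19.797069549560547
meter 140 [0.573  0.2339] [0.0399 0.0322] 20.336660385131836
meter 170 [0.5731 0.2341] [0.0388 0.0308] 20.15451431274414
top button [209.2 199.2] [0.5682 0.2324 0.165 ]
scene button [337.  133.6] [0.5701 0.232  0.165 ]
black [4. 4. 4.] [207 247  16  11 136] [ 0.5437 -0.2302  0.024 ]
brown [23. 39. 84.] [185 257  16  12 141] [ 0.5308 -0.2912  0.024 ]
white [254. 255. 255.] [193 232  20  13 191] [ 0.4831 -0.2162  0.024 ]
tan [154. 219. 242.] [173 243  17  12 149] [ 0.47   -0.2781  0.024 ]
stand ((0.5715996623039246, 0.23091021180152893), (0.08603478223085403, 0.07524636387825012), 13.259509086608887)
```

Emit:
servo_tool(
  rows=[
    {"offset": [0.3,-0.28,0],"yaw": 0,"claw": 0},
    {"offset": [0.65,-0.61,0],"yaw": 0,"claw": 0},
    {"offset": [1,-0.95,0],"yaw": 0,"claw": 0},
  ],
)

```text
time: 0.48
ee_pos: [0.2474, -0.3936, 0.2528]
tcp_rot: [-180.0, 0.0, 19.6]
wrist_force: [0.8, -0.3, -0.1]
opening: 0.0854
grasp_force: 0.0
```

Emit:
servo_tool(
  rows=[
    {"offset": [0.33,-0.32,0],"yaw": 0,"claw": 0},
    {"offset": [0.67,-0.64,0],"yaw": 0,"claw": 0},
    {"offset": [1,-0.95,0],"yaw": 0,"claw": 0},
  ],
)

```text
time: 0.85
ee_pos: [0.3097, -0.2704, 0.2531]
tcp_rot: [-180.0, -0.0, 19.6]
wrist_force: [0.9, -0.0, 0.3]
opening: 0.0852
grasp_force: 0.0
```

Emit:
servo_tool(
  rows=[
    {"offset": [0.33,-0.32,0],"yaw": 0,"claw": 0},
    {"offset": [0.67,-0.64,0],"yaw": 0,"claw": 0},
    {"offset": [1,-0.95,0],"yaw": 0,"claw": 0},
  ],
)

```text
time: 1.23
ee_pos: [0.372, -0.1473, 0.2531]
tcp_rot: [-180.0, -0.0, 19.6]
wrist_force: [0.8, -1.3, 0.3]
opening: 0.0856
grasp_force: 0.0
```

Emit:
servo_tool(
  rows=[
    {"offset": [0.33,-0.32,0],"yaw": 0,"claw": 0},
    {"offset": [0.67,-0.64,0],"yaw": 0,"claw": 0},
    {"offset": [1,-0.95,0],"yaw": 0,"claw": 0},
  ],
)

```text
time: 1.6
ee_pos: [0.4342, -0.0241, 0.2531]
tcp_rot: [180.0, 0.0, 19.7]
wrist_force: [0.8, -0.7, -0.2]
opening: 0.0854
grasp_force: 0.0
```

Emit:
servo_tool(
  rows=[
    {"offset": [0.33,-0.32,0],"yaw": 0,"claw": 0},
    {"offset": [0.67,-0.64,0],"yaw": 0,"claw": 0},
    {"offset": [1,-0.95,0],"yaw": 0,"claw": 0},
  ],
)

```text
time: 1.98
ee_pos: [0.4965, 0.099, 0.253]
tcp_rot: [-180.0, 0.0, 19.7]
wrist_force: [1.1, -0.5, 0.9]
opening: 0.0852
grasp_force: 0.0
```

Emit:
servo_tool(
  rows=[
    {"offset": [0.33,-0.32,0],"yaw": 0,"claw": 0},
    {"offset": [0.67,-0.64,0],"yaw": 0,"claw": 0},
    {"offset": [1,-0.95,0],"yaw": 0,"claw": 0},
    {"offset": [1,-0.95,0],"yaw": 0,"claw": 0},
    {"offset": [1,-0.95,0],"yaw": 0,"claw": 0},
  ],
)

```text
time: 2.6
ee_pos: [0.5614, 0.2115, 0.2528]
tcp_rot: [-179.6, 0.1, 20.5]
wrist_force: [-0.5, -0.3, 0.9]
opening: 0.0849
grasp_force: 0.0
```

```bash
python3 - <<'E'
from h import *
o=get_obs();print(o['q'].round(1),o['qd'].round(1),o['ee_pos'],o['wrist_force'],o['joint_efforts'].round(1),o['tcp_rot'])
save('top','top1')
o=get_obs();print(o['q'].round(1),o['qd'].round(1),o['ee_pos'],o['tcp_rot'])
E
```

```text
[ 20.5  12.1  18.   96.    0.4 179.9] [-0.7 -1.4 -0.5 -0.  -0.  -0. ] [0.56137001 0.21145757 0.25284574] [-0.54595406 -0.29937983  0.94359436] [  0.8 -58.1  46.4  -0.1   0.1  -0. ] [-1.79614262e+02  7.05668320e-02  2.05266899e+01]
[ 20.4  12.   18.   96.    0.4 179.9] [-0.5 -0.9 -0.2  0.1  0.1 -0. ] [0.56129407 0.21115541 0.25325778] [-1.79613155e+02  3.16215639e-02  2.05019610e+01]
```

View pics/top1.png

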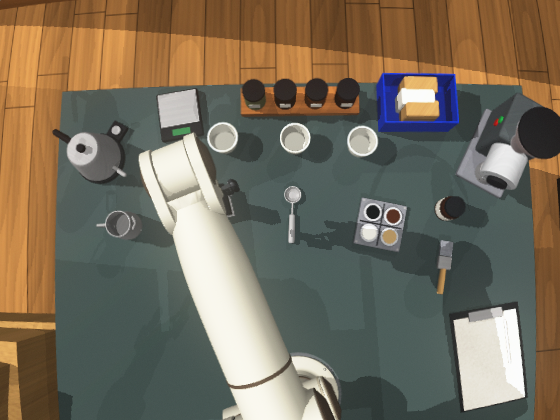

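The wrist joint ran into its 180° limit, so I'll use the equivalent half-turned grasp, in two quarter turns.

Emit:
servo_tool(
  rows=[
    {"offset": [0,0,0],"yaw": -0.5,"claw": 0},
    {"offset": [0,0,0],"yaw": -0.5,"claw": 0},
    {"offset": [0,0,0],"yaw": -0.5,"claw": 0},
    {"offset": [0,0,0],"yaw": -0.5,"claw": 0},
    {"offset": [0,0,0],"yaw": -0.5,"claw": 0},
    {"offset": [0,0,0],"yaw": -0.5,"claw": 0},
    {"offset": [0,0,0],"yaw": -0.5,"claw": 0},
    {"offset": [0,0,0],"yaw": -0.5,"claw": 0},
    {"offset": [0,0,0],"yaw": -0.5,"claw": 0},
    {"offset": [0,0,0],"yaw": -0.5,"claw": 0},
  ],
)

```text
time: 3.9
ee_pos: [0.5613, 0.2109, 0.2539]
tcp_rot: [180.0, -0.4, 110.4]
wrist_force: [-0.1, 1.2, 0.4]
opening: 0.0855
grasp_force: 0.0
```

Emit:
servo_tool(
  rows=[
    {"offset": [0,0,0],"yaw": -0.5,"claw": 0},
    {"offset": [0,0,0],"yaw": -0.5,"claw": 0},
    {"offset": [0,0,0],"yaw": -0.5,"claw": 0},
    {"offset": [0,0,0],"yaw": -0.5,"claw": 0},
    {"offset": [0,0,0],"yaw": -0.5,"claw": 0},
    {"offset": [0,0,0],"yaw": -0.5,"claw": 0},
    {"offset": [0,0,0],"yaw": -0.5,"claw": 0},
    {"offset": [0,0,0],"yaw": -0.5,"claw": 0},
    {"offset": [0,0,0],"yaw": -0.5,"claw": 0},
    {"offset": [0,0,0],"yaw": -0.5,"claw": 0},
  ],
)

```text
time: 5.15
ee_pos: [0.5615, 0.2112, 0.2536]
tcp_rot: [179.6, 0.0, -159.6]
wrist_force: [0.1, 0.6, -0.6]
opening: 0.0854
grasp_force: 0.0
```

```bash
python3 - <<'E'
from h import *
o=get_obs();print(o['q'].round(2),o['ee_pos'],o['tcp_rot'],o['time'])
import workcell;print([k for k in dir(workcell) if not k.startswith('_')], getattr(workcell,'tip_extent',None))
y=np.radians(o['tcp_rot'][2]);d=np.array([.5735,.2335])-o['ee_pos'][:2]
print(d@[np.cos(y),np.sin(y)],d@[np.sin(y),-np.cos(y)])
E
```

```text
[2.044e+01 1.203e+01 1.802e+01 9.597e+01 3.900e-01 7.000e-02] [0.56150035 0.2112467  0.2536412 ] [ 1.79605988e+02  2.11912879e-02 -1.59624018e+02] 5.15
['PlanningError', 'camera', 'camera_info', 'get_obs', 'job_done', 'tip_extent'] 0.022
-0.018996947657596013 0.016682839533874623
```

Emit:
servo_tool(
  rows=[
    {"offset": [-0.1,0.08,0],"yaw": 0,"claw": 0},
    {"offset": [-0.19,0.167,0],"yaw": 0,"claw": 0},
    {"offset": [-0.19,0.167,0.1],"yaw": 0,"claw": 0},
    {"offset": [-0.19,0.167,0.3],"yaw": 0,"claw": 0},
    {"offset": [-0.19,0.167,0.3],"yaw": 0,"claw": 0},
  ],
)

```text
time: 5.78
ee_pos: [0.5728, 0.234, 0.2211]
tcp_rot: [179.6, -0.2, -159.5]
wrist_force: [-0.9, 0.8, -0.2]
opening: 0.0857
grasp_force: 0.0
```

```bash
python3 - <<'E'
from h import *
o=get_obs();print(o['ee_pos'],o['tcp_rot'])
save('scene','scene1')
g=cv2.imread('pics/scene1.png');cv2.imwrite('pics/c2.png',cv2.resize(g[60:200,260:420],None,fx=4,fy=4,interpolation=cv2.INTER_CUBIC))
E
```

```text
[0.57277615 0.23402771 0.22113769] [ 179.61131819   -0.20940042 -159.47133108]
```

View pics/c2.png

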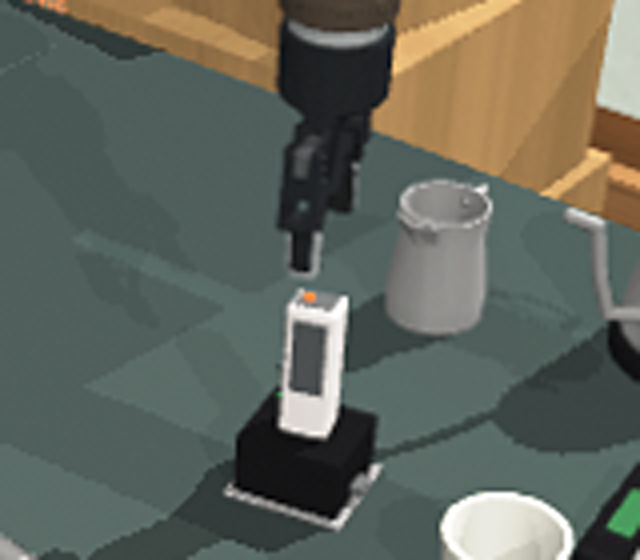

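The jaws are centred above the meter and straddle its rubber sides. I'll descend 84 mm and grip.

Emit:
servo_tool(
  rows=[
    {"offset": [0,0,0.2],"yaw": 0,"claw": 0},
    {"offset": [0,0,0.4],"yaw": 0,"claw": 0},
    {"offset": [0,0,0.6],"yaw": 0,"claw": 0},
    {"offset": [0,0,0.75],"yaw": 0,"claw": 0},
    {"offset": [0,0,0.84],"yaw": 0,"claw": 0},
    {"offset": [0,0,0.84],"yaw": 0,"claw": 0},
  ],
)

```text
time: 6.58
ee_pos: [0.5732, 0.2347, 0.1392]
tcp_rot: [179.6, -0.0, -159.5]
wrist_force: [-0.0, 0.3, -0.3]
opening: 0.0857
grasp_force: 0.0
```

Emit:
servo_tool(
  rows=[
    {"offset": [0,0,0],"yaw": 0,"claw": 0.3},
    {"offset": [0,0,0],"yaw": 0,"claw": 0.45},
    {"offset": [0,0,0],"yaw": 0,"claw": 0.55},
    {"offset": [0,0,0],"yaw": 0,"claw": 0.65},
    {"offset": [0,0,0],"yaw": 0,"claw": 0.8},
    {"offset": [0,0,0],"yaw": 0,"claw": 1},
    {"offset": [0,0,0],"yaw": 0,"claw": 1},
    {"offset": [0,0,0],"yaw": 0,"claw": 1},
  ],
  squeeze=50,
)

```text
time: 7.58
ee_pos: [0.5735, 0.2348, 0.1398]
tcp_rot: [179.6, 0.0, -159.5]
wrist_force: [0.1, -1.1, 5.0]
opening: 0.0297
grasp_force: 49.6
```

Emit:
servo_tool(
  rows=[
    {"offset": [0,0,0],"yaw": 0,"claw": 1},
    {"offset": [0,0,0],"yaw": 0,"claw": 1},
  ],
)

```text
time: 7.82
ee_pos: [0.5734, 0.2347, 0.1398]
tcp_rot: [179.6, 0.0, -159.5]
wrist_force: [-0.5, -0.8, 4.5]
opening: 0.0294
grasp_force: 49.7
```

Emit:
servo_tool(
  rows=[
    {"offset": [0,0,-0.1],"yaw": 0,"claw": 1},
    {"offset": [0,0,-0.25],"yaw": 0,"claw": 1},
    {"offset": [0,0,-0.45],"yaw": 0,"claw": 1},
    {"offset": [0,0,-0.65],"yaw": 0,"claw": 1},
    {"offset": [0,0,-0.85],"yaw": 0,"claw": 1},
    {"offset": [0,0,-0.95],"yaw": 0,"claw": 1},
    {"offset": [0,0,-0.95],"yaw": 0,"claw": 1},
    {"offset": [0,0,-0.95],"yaw": 0,"claw": 1},
  ],
)

```text
time: 8.82
ee_pos: [0.5733, 0.2341, 0.2336]
tcp_rot: [179.6, -0.1, -159.5]
wrist_force: [0.9, -0.6, -1.4]
opening: 0.0296
grasp_force: 49.7
```

```bash
python3 - <<'E'
from h import *
o=get_obs();print(o['ee_pos'],o['tcp_rot'],o['wrist_force'],o['q'].round(1))
save('scene','scene2')
o=get_obs();print(o['ee_pos'],o['wrist_force'])
g=cv2.imread('pics/scene2.png');cv2.imwrite('pics/c3.png',cv2.resize(g[50:190,270:410],None,fx=4,fy=4,interpolation=cv2.INTER_CUBIC))
y=np.radians(o['tcp_rot'][2]);d=np.array([.5415,-.230])-o['ee_pos'][:2]
print(d@[np.cos(y),np.sin(y)],d@[np.sin(y),-np.cos(y)])
E
```

```text
[0.57333498 0.23410518 0.23356187] [ 1.79598690e+02 -7.18531785e-02 -1.59461088e+02] [ 0.91386525 -0.63321177 -1.41922762] [22.  14.5 18.7 94.3  0.4  1.5]
[0.5732835  0.23407315 0.2334378 ] [ 0.22158478 -0.12538502 -1.39104556]
0.19257195693946913 -0.4234266390089318
```

View pics/c3.png

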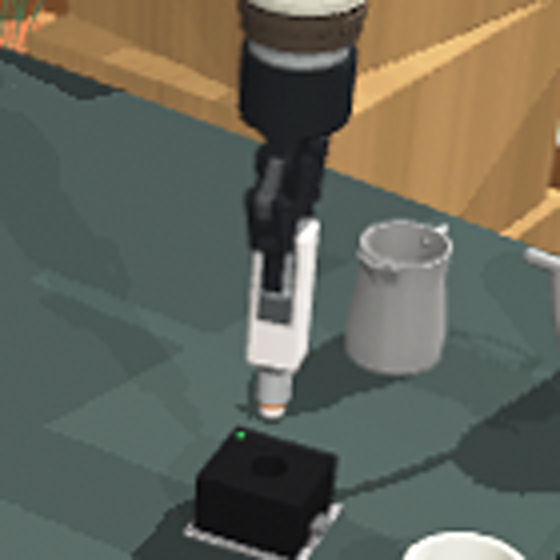

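The meter is held upright and is clear of the stand. The nose and band show at crop (271,410). Now I'll carry it over to the black tile.

Emit:
servo_tool(
  rows=[
    {"offset": [0.08,-0.17,0],"yaw": 0,"claw": 1},
    {"offset": [0.22,-0.49,0],"yaw": 0,"claw": 1},
    {"offset": [0.385,-0.847,0],"yaw": 0,"claw": 1},
  ],
)

```text
time: 9.25
ee_pos: [0.5667, 0.1397, 0.2333]
tcp_rot: [179.6, -0.0, -159.4]
wrist_force: [0.2, -0.4, -1.1]
opening: 0.0294
grasp_force: 49.8
```

Emit:
servo_tool(
  rows=[
    {"offset": [0.128,-0.282,0],"yaw": 0,"claw": 1},
    {"offset": [0.256,-0.565,0],"yaw": 0,"claw": 1},
    {"offset": [0.385,-0.847,0],"yaw": 0,"claw": 1},
  ],
)

```text
time: 9.62
ee_pos: [0.5602, 0.0465, 0.2329]
tcp_rot: [179.6, -0.0, -159.5]
wrist_force: [1.0, 0.0, -1.6]
opening: 0.0296
grasp_force: 49.8
```

Emit:
servo_tool(
  rows=[
    {"offset": [0.128,-0.282,0],"yaw": 0,"claw": 1},
    {"offset": [0.256,-0.565,0],"yaw": 0,"claw": 1},
    {"offset": [0.385,-0.847,0],"yaw": 0,"claw": 1},
  ],
)

```text
time: 10.0
ee_pos: [0.5537, -0.0461, 0.2323]
tcp_rot: [179.6, -0.0, -159.5]
wrist_force: [0.9, 0.2, -2.0]
opening: 0.0294
grasp_force: 49.8
```

Emit:
servo_tool(
  rows=[
    {"offset": [0.128,-0.282,0],"yaw": 0,"claw": 1},
    {"offset": [0.256,-0.565,0],"yaw": 0,"claw": 1},
    {"offset": [0.385,-0.847,0],"yaw": 0,"claw": 1},
  ],
)

```text
time: 10.38
ee_pos: [0.5472, -0.1389, 0.2317]
tcp_rot: [179.6, -0.0, -159.5]
wrist_force: [0.6, -0.2, -0.6]
opening: 0.0297
grasp_force: 49.8
```

Emit:
servo_tool(
  rows=[
    {"offset": [0.128,-0.282,0],"yaw": 0,"claw": 1},
    {"offset": [0.256,-0.565,0],"yaw": 0,"claw": 1},
    {"offset": [0.34,-0.75,0],"yaw": 0,"claw": 1},
    {"offset": [0.385,-0.847,0],"yaw": 0,"claw": 1},
    {"offset": [0.385,-0.847,0.2],"yaw": 0,"claw": 1},
    {"offset": [0.385,-0.847,0.4],"yaw": 0,"claw": 1},
    {"offset": [0.385,-0.847,0.5],"yaw": 0,"claw": 1},
    {"offset": [0.385,-0.847,0.5],"yaw": 0,"claw": 1},
    {"offset": [0.385,-0.847,0.5],"yaw": 0,"claw": 1},
  ],
)

```text
time: 11.5
ee_pos: [0.542, -0.2296, 0.1824]
tcp_rot: [179.6, 0.0, -159.4]
wrist_force: [0.2, -0.3, -1.3]
opening: 0.0296
grasp_force: 49.8
```

```bash
python3 - <<'E'
from h import *
o=get_obs();print(o['time'],o['ee_pos'],o['tcp_rot'],o['q'].round(1))
f=[o['wrist_force']]
save('scene','scene3');f+=[get_obs()['wrist_force']]; save('top','top3');f+=[get_obs()['wrist_force']]
print(np.array(f).round(2))
g=cv2.imread('pics/scene3.png');t=cv2.imread('pics/top3.png')
F=lambda i:cv2.resize(i,None,fx=5,fy=5,interpolation=cv2.INTER_CUBIC)
cv2.imwrite('pics/c4.png',np.hstack([F(g[180:290,160:250]),F(t[160:270,350:420])]))
E
```

```text
11.5 [ 0.54200299 -0.22959469  0.18237123] [ 1.79644326e+02  4.49221455e-02 -1.59448058e+02] [-23.1   9.6   7.4  87.9   0.3 -43.6]
[[ 0.24 -0.28 -1.35]
 [-0.2  -0.07 -1.5 ]
 [ 0.81  0.46 -2.05]]
```

View pics/c4.png

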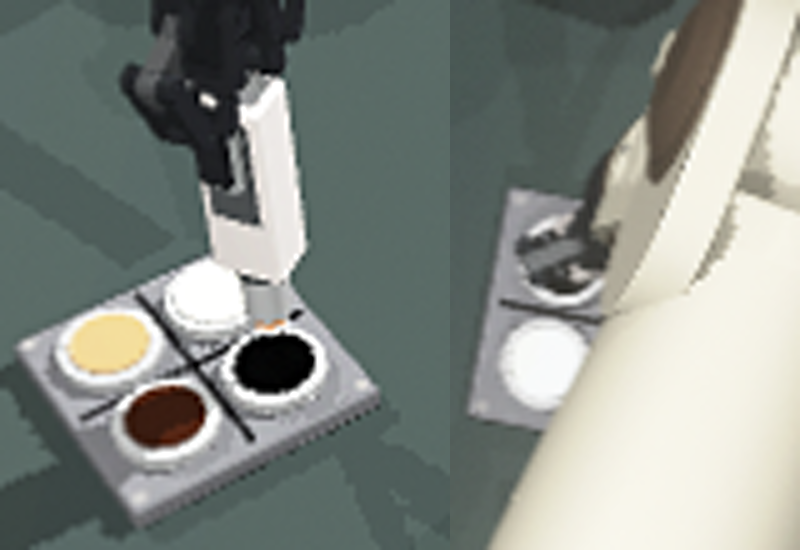

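```bash
python3 - <<'E'
from h import *
g=cv2.imread('pics/scene3.png').astype(int);x0,y0,x1,y1=205,237,225,254;h=g[y0:y1,x0:x1]
w=np.clip(h[...,2]-h[...,0]-50,0,None);yy,xx=np.mgrid[y0:y1,x0:x1];
uv=[(w*xx).sum()/w.sum(),(w*yy).sum()/w.sum()];print(uv)
o,d=ray('scene',[uv]);dh=d[0,:2]/np.linalg.norm(d[0,:2])
for z in(.055,.0585,.061,.0635,.066): # band front surface 8-9mm nearer to camera than axis
    print(z,plane('scene',[uv],z)[0,:2]+dh*.009)
E
```

```text
[np.float64(214.2923076923077), np.float64(244.55384615384617)]
0.055 [ 0.54128798 -0.22561449]
0.0585 [ 0.54410788 -0.22762244]
0.061 [ 0.5461221  -0.22905669]
0.0635 [ 0.54813632 -0.23049095]
0.066 [ 0.55015053 -0.2319252 ]
```

The nose reads about 2 mm from the tile centre in the scene frame, so I'll shift by 1 mm and descend to just above contact.

Emit:
servo_tool(
  rows=[
    {"offset": [0.01,0,0.1],"yaw": 0,"claw": 1},
    {"offset": [0.01,0,0.2],"yaw": 0,"claw": 1},
    {"offset": [0.01,0,0.255],"yaw": 0,"claw": 1},
    {"offset": [0.01,0,0.255],"yaw": 0,"claw": 1},
    {"offset": [0.01,0,0.255],"yaw": 0,"claw": 1},
    {"offset": [0.01,0,0.255],"yaw": 0,"claw": 1},
  ],
)

```text
time: 12.35
ee_pos: [0.5408, -0.2299, 0.1563]
tcp_rot: [179.6, 0.0, -159.5]
wrist_force: [-1.3, 0.1, -1.9]
opening: 0.0297
grasp_force: 49.9
```

Emit:
servo_tool(
  rows=[
    {"offset": [0,0,0.02],"yaw": 0,"claw": 1},
    {"offset": [0,0,0.04],"yaw": 0,"claw": 1},
    {"offset": [0,0,0.04],"yaw": 0,"claw": 1},
  ],
)

```text
time: 12.72
ee_pos: [0.5409, -0.2299, 0.1522]
tcp_rot: [179.6, 0.0, -159.5]
wrist_force: [0.8, -0.7, 2.0]
opening: 0.0294
grasp_force: 50.1
```

```bash
python3 - <<'E'
from h import *
f=[]
for i in range(6):
    camera('scene'); o=get_obs(); f.append(np.r_[o['wrist_force'],o['ee_pos']])
f=np.array(f);print(f.mean(0).round(4),f.std(0).round(4))
E
```

```text
[ 0.6859 -0.0868  1.5345  0.5408 -0.2299  0.1522] [0.5535 0.3626 0.5043 0.     0.     0.    ]
```

Force and height agree: about 2.6 mm of travel at 3.1 N. I'll press 2.4 mm more and hold.

Emit:
servo_tool(
  rows=[
    {"offset": [0,0,0.012],"yaw": 0,"claw": 1},
    {"offset": [0,0,0.024],"yaw": 0,"claw": 1},
    {"offset": [0,0,0.024],"yaw": 0,"claw": 1},
    {"offset": [0,0,0.024],"yaw": 0,"claw": 1},
  ],
)

```text
time: 13.52
ee_pos: [0.5408, -0.2299, 0.1497]
tcp_rot: [179.6, 0.0, -159.5]
wrist_force: [1.4, -0.5, 3.8]
opening: 0.0296
grasp_force: 50.3
```

```bash
python3 - <<'E'
from h import *
f=[]
for i in range(10):
    g,_=camera('scene'); o=get_obs(); f.append(np.r_[o['wrist_force'],o['ee_pos']])
f=np.array(f);print(o['time'],f.mean(0).round(4),f.std(0).round(4))
cv2.imwrite('pics/c5.png',cv2.resize(g[200:290,160:250,::-1],None,fx=6,fy=6,interpolation=cv2.INTER_CUBIC))
E
```

```text
14.025 [ 1.4185 -0.9758  3.1701  0.5408 -0.2299  0.1497] [0.3888 0.3537 0.5025 0.     0.     0.    ]
```

View pics/c5.png

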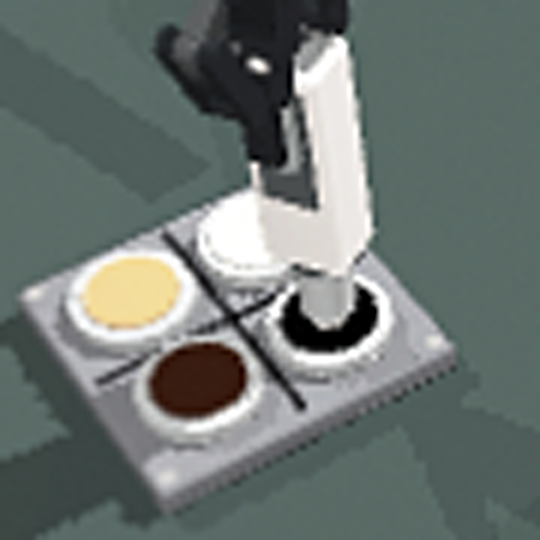

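The band has just gone in and the nose is centred on black, at crop (330,318). I'll hold a little longer, lift, and move to white.

Emit:
servo_tool(
  rows=[
    {"offset": [0,0,0],"yaw": 0,"claw": 1},
    {"offset": [0,0,0],"yaw": 0,"claw": 1},
    {"offset": [0,0,0],"yaw": 0,"claw": 1},
    {"offset": [0,0,0],"yaw": 0,"claw": 1},
    {"offset": [0,0,-0.1],"yaw": 0,"claw": 1},
    {"offset": [0,0,-0.25],"yaw": 0,"claw": 1},
    {"offset": [0,0,-0.3],"yaw": 0,"claw": 1},
  ],
)

```text
time: 14.9
ee_pos: [0.5409, -0.23, 0.1809]
tcp_rot: [179.6, 0.0, -159.5]
wrist_force: [-0.3, -0.1, -1.6]
opening: 0.0299
grasp_force: 49.9
```

Emit:
servo_tool(
  rows=[
    {"offset": [0.15,0.1,0],"yaw": 0,"claw": 1},
    {"offset": [0.35,0.23,0],"yaw": 0,"claw": 1},
    {"offset": [0.519,0.343,0],"yaw": 0,"claw": 1},
    {"offset": [0.519,0.343,0],"yaw": 0,"claw": 1},
    {"offset": [0.519,0.343,0.1],"yaw": 0,"claw": 1},
    {"offset": [0.519,0.343,0.2],"yaw": 0,"claw": 1},
    {"offset": [0.519,0.343,0.24],"yaw": 0,"claw": 1},
    {"offset": [0.519,0.343,0.24],"yaw": 0,"claw": 1},
    {"offset": [0.519,0.343,0.24],"yaw": 0,"claw": 1},
    {"offset": [0.519,0.343,0.24],"yaw": 0,"claw": 1},
  ],
)

```text
time: 16.15
ee_pos: [0.4802, -0.216, 0.1561]
tcp_rot: [179.6, 0.0, -159.5]
wrist_force: [-0.0, 0.4, -0.2]
opening: 0.0295
grasp_force: 49.9
```

Emit:
servo_tool(
  rows=[
    {"offset": [0,0,0.02],"yaw": 0,"claw": 1},
    {"offset": [0,0,0.04],"yaw": 0,"claw": 1},
    {"offset": [0,0,0.055],"yaw": 0,"claw": 1},
    {"offset": [0,0,0.063],"yaw": 0,"claw": 1},
    {"offset": [0,0,0.063],"yaw": 0,"claw": 1},
    {"offset": [0,0,0.063],"yaw": 0,"claw": 1},
    {"offset": [0,0,0.063],"yaw": 0,"claw": 1},
  ],
)

```text
time: 17.02
ee_pos: [0.4802, -0.216, 0.1497]
tcp_rot: [179.6, 0.0, -159.5]
wrist_force: [1.5, -0.4, 2.4]
opening: 0.0296
grasp_force: 50.5
```

```bash
python3 - <<'E'
from h import *
f=[]
for i in range(10):
    g,_=camera('scene'); o=get_obs(); f.append(np.r_[o['wrist_force'],o['ee_pos']])
f=np.array(f);print(o['time'],f.mean(0).round(4))
cv2.imwrite('pics/c6.png',cv2.resize(g[200:290,160:250,::-1],None,fx=6,fy=6,interpolation=cv2.INTER_CUBIC))
E
```

```text
17.525 [ 1.2275 -0.9983  3.0248  0.4802 -0.2159  0.1496]
```

View pics/c6.png

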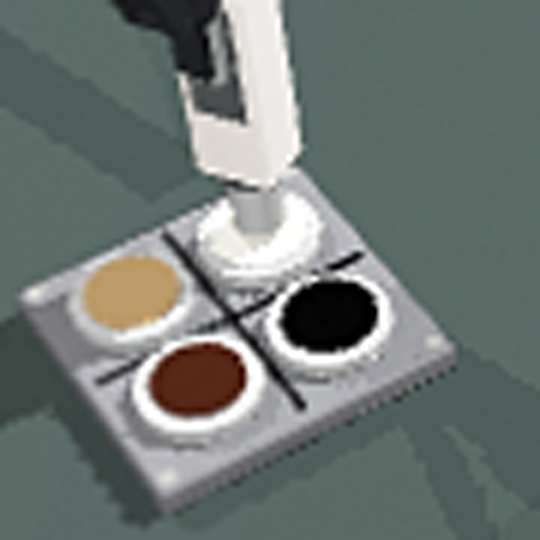

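White is pressed the same way, with the nose near the disc centre at crop (258,240). Next is brown, diagonally across.

Emit:
servo_tool(
  rows=[
    {"offset": [0,0,0],"yaw": 0,"claw": 1},
    {"offset": [0,0,0],"yaw": 0,"claw": 1},
    {"offset": [0,0,0],"yaw": 0,"claw": 1},
    {"offset": [0,0,0],"yaw": 0,"claw": 1},
    {"offset": [0,0,-0.1],"yaw": 0,"claw": 1},
    {"offset": [0,0,-0.25],"yaw": 0,"claw": 1},
    {"offset": [0,0,-0.3],"yaw": 0,"claw": 1},
  ],
)

```text
time: 18.4
ee_pos: [0.4803, -0.2161, 0.1808]
tcp_rot: [179.6, 0.0, -159.5]
wrist_force: [0.3, -0.1, -1.3]
opening: 0.0296
grasp_force: 50.1
```

Emit:
servo_tool(
  rows=[
    {"offset": [-0.04,-0.2,0],"yaw": 0,"claw": 1},
    {"offset": [-0.12,-0.55,0],"yaw": 0,"claw": 1},
    {"offset": [-0.185,-0.863,0],"yaw": 0,"claw": 1},
    {"offset": [-0.185,-0.863,0],"yaw": 0,"claw": 1},
    {"offset": [-0.185,-0.863,0.1],"yaw": 0,"claw": 1},
    {"offset": [-0.185,-0.863,0.2],"yaw": 0,"claw": 1},
    {"offset": [-0.185,-0.863,0.24],"yaw": 0,"claw": 1},
    {"offset": [-0.185,-0.863,0.24],"yaw": 0,"claw": 1},
    {"offset": [-0.185,-0.863,0.24],"yaw": 0,"claw": 1},
    {"offset": [-0.185,-0.863,0.24],"yaw": 0,"claw": 1},
  ],
)

```text
time: 19.65
ee_pos: [0.5278, -0.2903, 0.1552]
tcp_rot: [179.6, 0.0, -159.5]
wrist_force: [0.3, 0.2, -1.7]
opening: 0.0296
grasp_force: 50.4
```

Emit:
servo_tool(
  rows=[
    {"offset": [0,0,0.02],"yaw": 0,"claw": 1},
    {"offset": [0,0,0.04],"yaw": 0,"claw": 1},
    {"offset": [0,0,0.054],"yaw": 0,"claw": 1},
    {"offset": [0,0,0.054],"yaw": 0,"claw": 1},
    {"offset": [0,0,0.054],"yaw": 0,"claw": 1},
    {"offset": [0,0,0.054],"yaw": 0,"claw": 1},
    {"offset": [0,0,0.054],"yaw": 0,"claw": 1},
    {"offset": [0,0,0.054],"yaw": 0,"claw": 1},
  ],
)

```text
time: 20.65
ee_pos: [0.5278, -0.2903, 0.1496]
tcp_rot: [179.6, 0.0, -159.5]
wrist_force: [0.5, -1.2, 2.4]
opening: 0.0296
grasp_force: 50.9
```

```bash
python3 - <<'E'
from h import *
f=[]
for i in range(10):
    g,_=camera('scene'); o=get_obs(); f.append(np.r_[o['wrist_force'],o['ee_pos']])
f=np.array(f);print(o['time'],f.mean(0).round(4))
cv2.imwrite('pics/c7.png',cv2.resize(g[200:290,160:250,::-1],None,fx=6,fy=6,interpolation=cv2.INTER_CUBIC))
E
```

```text
21.15 [ 1.4633 -1.2078  2.9799  0.5278 -0.2903  0.1496]
```

View pics/c7.png

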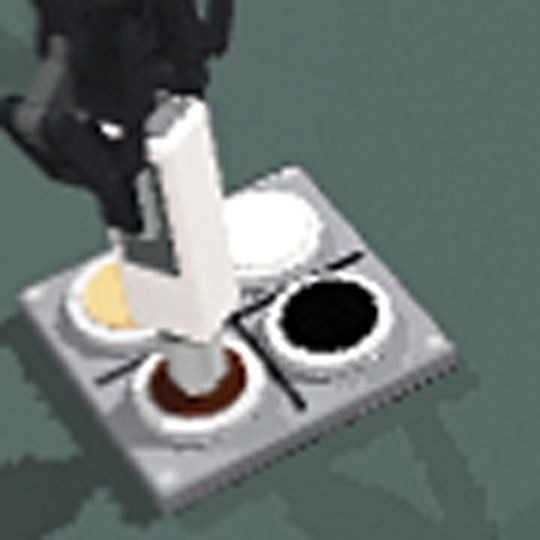

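The nose is centred on brown, at crop (198,380), with the band just in and the force steady at about 4.5 N net. I'm handing in.

```bash
python3 -c "
from workcell import *
print(job_done())"
```

```text
the job is handed in; nothing more can be done
None
```

I calibrated the meter on black, then white, and handed the job in at about 21 s with it still held pressed half way on the brown tile.

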